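Hang the cutlery basket at the blower and hold the dead-man button half down

ROBOT

A 6-joint arm with a two-finger parallel gripper is mounted at the origin on a cart in front of the work surface, level with it; the furniture and walls round the work are solid. World frame = base frame: x ahead of the robot, y to its left, z up, the work surface at z = 0. Lengths are in m, angles in rad, forces in N, time in s.
With the tool pointing down it reaches from about 0.375 to 0.9 m from the base axis. Payload 3.1 kg.
Tool frame: the origin (TCP) lies midway between the tips of the shut fingers; the grasp point (between the pads) lies 19 mm behind it; z points along the fingers, y is the line along which they close (so a half turn about z gives the same grasp; the last joint's range is limited). The gripper opens to 87 mm and grips with 3 to 60 N. Pads are 19 mm wide; open, the fingers measure 117 mm over their backs; the gripper's body (75 mm by 190 mm) begins 51 mm behind the grasp point.
Start: joints at [0.979, 0.527, 1.433, -0, 1.181, -0.178], TCP at [0.251, 0.572, 0.223] pointing down, gripper open.
Joint ranges: [-3.08, 3.08], [-0.75, 2.2], [0.22, 2.44], [-1.43, 4.57], [0, 2.65], [-2.85, 2.85]. Speed limits (rad/s): [2.79, 2.79, 3.14, 3.14, 3.14, 3.14].

INTERFACE

Orientations are given as a unit quaternion [x, y, z, w].
In Python, from rig import status, imaging, order gives the robot as it stands.
- The arm moves only by the tool arm_command, never from a script. Its argument "deltas" is one flat list of numbers, 5 for each row, row after row: the opening, from -1 (shut) to 1 (fully open), so that 0 is half open, then the shift along the tool's x, y, z in m, then the turn about the tool's z in rad. In form: [gripper, tx, ty, tz, roll, gripper, tx, ty, tz, roll, ...]. A call has 1 to 12 rows; each row shifts and turns the commanded pose from where the row before left it, along the tool's axes as they then stand; what a row does not reach is not made up. A row lasts 1/8 s, in which the tool goes at most 62.5 mm and 10.7 degrees, less where a joint would pass 70% of its speed; a pose out of reach is approached as far as the arm can. A call with a gripper value outside its range is refused whole. The fingers move at their own pace and stop on an object; "newtons" is the grip in N (left out, the last holds). Time passes only in rows, so rows that do not move let the fingers close. It gives the time, the measured TCP pose, the force, the opening and the grip force at its end, in the units of the state.
- status.get_obs(): the state, without advancing time (a new reading comes with each control period).
- imaging.camera(name): name is "scene" or "top" or "wrist"; returns (picture, depth): 400x640x3 uint8, red, green, blue; 400x640 float32, m along the optical axis (not along the pixel's ray), 0 where there is no reading.
- imaging.camera_params(name): a dict with "intrinsics" (3x3 intrinsics, pixels), "camera_from_world" (4x4, takes a point from world to camera coordinates). Camera axes: x right, y up, looking along -z (the intrinsics and any distortion apply to the point x, -y, -z); pixel columns grow to the right and rows downward; lengths in m; the calibration is good to about 2 mm. A picture is of the moment at which its call begins: read the wrist's pose just before it. camera_params takes no time and is no camera call; for the wrist camera it gives the pose at the moment of the call.
- order.hand_in(): hands the job in; it is judged then, once.
The state is a dict: "time": time; "q": joint angles; "joint_velocities": joint speeds; "joint_torque": joint torques, N m; "position": TCP position; "tool_rot": TCP orientation; "ft_force": force on the tool from outside, world axes, zero at the start; "moment": the same for the moment, N m; "grip_width": finger opening in m; "grip_force": force on a finger pad.
Only numpy, scipy, OpenCV 4.12 (cv2) and the standard library are available. Lean on these libraries where they do the work, as an engineer would, in place of code of your own. Each camera call takes 0.05 s, during which the arm holds its last target. There are 200 camera calls.

TASK

Hook the blue cutlery basket onto the upper bar of the drying rail at its open right-hand end, slide it along until the middle of its hook is within a centimetre of the green pointer, and let go of it there. Then push the red dead-man button half-way down (white ring level with the black collar, 10 mm in, within 3 mm) and finish with the gripper still holding it there. Leave the two spice jars standing where they are.

Things in the scene. Friction and masses are not known exactly. Their poses are not given: they have to be found in the camera images.
- drying_rail: White and steel drying rail, fixed. Origin: underside centre of its foot plate (420 mm along y, x = -40 to +65, 12 mm thick). x points away from the robot, y along the bars to the robot's left; may stand turned a little. Upper flat bar along y at x = 0: 8 mm thick, z = 121 to 145 mm, between posts (16 mm thick, 155 high) at y = -190 and +190. Lower bar: same x, z = 35 to 51 mm.
- open_end (a point): Point on the upper bar's top edge (rail frame 0, -125, 145 mm), middle of its open right-hand end, y = -180 to -65 mm, where the basket is hooked on. Hook on here with the basket's x along the rail's x: in front of the bar, hook raised 30 mm or more, go back until the slot is over the bar, then lower until the bridge rests on the bar. Axes as the rail.
- guard_start (a point): Right-hand end of the aluminium guard strip behind the upper bar (rail frame 30, -65, 138 mm, on the underside). The strip runs from here to y = +190 mm: flange x = 17 to 44, z = 138 to 145 mm, rear web x = 40 to 44. The basket's toe runs below the flange with 13 mm of play, so along the strip the basket can be neither hooked on nor lifted off. Axes as the rail.
- basket: Blue cutlery basket (0.11 to 0.23 kg, loose, two teaspoons fixed in it) with a hook at its back; starts upright on the counter. Origin: underside centre; x points to its back, the hook side. Basket x = -26 to 30, y = -36 to 36, z = 0 to 60 mm, spoons to 95. A strap rises at the back, rear face x = 30. Hung and let go, it leans about 0.05 rad, its back on the lower bar, underside 25 mm up.
- hook (a point): Middle of the hook's bridge, on its underside, at (38, 0, 120) mm of the basket; over the bar at 145 mm when hung. All hook parts are 28 mm wide in y. Bridge z = 120 to 128; behind it a leg, x = 46 to 50, down to z = 96; the slot for the bar is x = 30 to 46 mm. From the leg's foot a toe points back to x = 68, z = 96 to 100 mm.
- grip (a point): Point in the basket's white grip block, at (26, 0, 153) mm of the basket. The block is 16 mm (x) by 26 mm (y), z = 127 to 173 mm, on top of the bridge; grasp it from above, best across y. Keep fingertips above z = 130 mm of the basket.
- blower: White blower pod with a green nozzle ring on a black foot, fixed just behind the rail, at the place along the rail where the basket has to hang; that place varies. Axes as the rail; origin on the counter under the upper bar. Beware: wall cabinets hang over the counter behind it, from 0.57 m up and about 0.6 m from the robot on, in the way of a high or stretched-out wrist or elbow.
- pointer (a point): Tip of the blower's flat green pointer (12 mm wide), on the guard strip, 25 mm behind the middle of the upper bar and 150.5 mm above the counter; its y along the rail is the mark. Axes as the rail.
- button_box: Grey dead-man button box, fixed, 84 x 84 mm, top at z = 49 mm; its black collar, 52 mm across, ends at z = 56 mm. Origin: underside centre. A red plunger, 36 mm across, stands 26 mm out of the collar, with a thin white ring 10 mm above the collar. Stands at the robot's left or right; the basket starts on the other side.
- plunger_top (a point): Centre of the top face of the red plunger, 82 mm above the counter when released; it moves down with the plunger.
- plunger (a joint): Travel of the red plunger in m: 0 released (up), 0.020 fully down; pushed straight down. A spring pushes back with about 4 N at 0, 9 N at 0.010 (half travel) and 14 N at 0.020; it springs up when let go.
- pepper_jar: Spice jar, black lid with a green top, 44 mm diameter, 105 mm high, loose, on the counter in front of the rail. Origin: underside centre. A bystander: leave it.
- paprika_jar: Spice jar with a green lid, 46 mm diameter, 106 mm high, loose, on the counter in front of the rail. Origin: underside centre. A bystander: leave it.

How it is judged:
On the way, in this order (a step that is already met when the one before it is completed fails the run):
1. the basket is hooked on the upper bar, its hook more than 3 cm from the pointer (x of hook in the frame of drying_rail between -0.014 and 0.014 m and z of hook in the frame of drying_rail between 0.135 and 0.159 m and angle between the y axis of basket and the y axis of drying_rail, either way round below 0.2 rad and angle between basket's own z axis and vertical below 0.25 rad and y of hook in the frame of pointer below -0.03 m), for 0.1 s.
2. the basket hangs on the bar in line with the green pointer, let go (x of hook in the frame of drying_rail between -0.014 and 0.014 m and z of hook in the frame of drying_rail between 0.135 and 0.159 m and angle between the y axis of basket and the y axis of drying_rail, either way round below 0.2 rad and angle between basket's own z axis and vertical below 0.25 rad and y of hook in the frame of pointer between -0.012 and 0.012 m and contact force between the fingers and basket below 0.1 N and contact force between basket and drying_rail above 0.4 N), for 0.2 s.
At the end, for the whole second after the job is handed in: The basket hangs at rest on the upper bar, untouched by the gripper, upright within 0.25 rad, its hook's middle within 12 mm of the green pointer along the rail; the gripper keeps the red plunger pushed in 6 to 14 mm with more than 3 N (all of step 2 and linear speed of basket below 0.03 m/s and value of joint plunger between 0.006 and 0.014 m and contact force between the fingers and button_box above 3 N); the arm keeps its last pose, push and grip.
It fails at once if a spice jar is moved more than 3 cm or tipped over ((distance of pepper_jar from where it was at the start of the episode above 0.03 m or angle between pepper_jar's own z axis and vertical above 0.4 rad) or (distance of paprika_jar from where it was at the start of the episode above 0.03 m or angle between paprika_jar's own z axis and vertical above 0.4 rad)).
It also fails if it takes over 61 s, if anything falls off the work surface, if the arm or the gripper's body presses on something with over 40 N, if the wrist force passes 120 N, or if a joint passes its speed limit or range.

## Working session

There is one attempt and no reset: what is moved stays moved. The work goes in short steps, Python scripts to look and compute and a tool call to move; the robot and the scene stay as the last step left them, time stands still between calls to the robot, and variables do not carry over. Pictures are saved under pics/ and viewed, at most 10 in all, crops included, and the job is handed in when it is done.

Besides the shell and the picture viewer there is one more tool, called in YAML: its name, and indented under it one key for each argument. arm_command: Moves the arm, as the interface text tells. Its arguments: {"type":"object","properties":{"deltas":{"type":"array"},"newtons":{"type":"number"}},"required":["deltas"]}

```bash
mkdir -p pics; cat > h.py <<'E'
import numpy as np, cv2
from rig import status, imaging, order
def shot(n,f):
    p,d=imaging.camera(n); P=imaging.camera_params(n)
    cv2.imwrite(f'pics/{f}.png',p[:,:,::-1]); np.savez(f'pics/{f}.npz',p=p,d=d,K=P['intrinsics'],T=P['camera_from_world'])
    return P
def cloud(f):
    z=np.load(f'pics/{f}.npz'); d=z['d'];K=z['K'];T=np.linalg.inv(z['T'])
    v,u=np.mgrid[:d.shape[0],:d.shape[1]]
    X=np.stack([(u-K[0,2])/K[0,0]*d,-(v-K[1,2])/K[1,1]*d,-d,np.ones_like(d)],-1)@T.T
    X[d==0]=np.nan
    return z['p'],X[...,:3]
E
python3 - <<'E'
from h import *
for n in('scene','top'):
    P=shot(n,n+'0'); print({k:(np.round(v,3).tolist() if not isinstance(v,str) else v) for k,v in P.items()})
print(status.get_obs())
E
```

```text
{'intrinsics': [[365.585, 0.0, 318.01], [0.0, 365.585, 198.554], [0.0, 0.0, 1.0]], 'camera_from_world': [[0.739, -0.673, -0.018, -0.338], [0.477, 0.505, 0.719, -0.325], [-0.475, -0.54, 0.694, -0.842], [0.0, 0.0, 0.0, 1.0]]}
{'intrinsics': [[364.273, 0.0, 317.33], [0.0, 364.273, 198.121], [0.0, 0.0, 1.0]], 'camera_from_world': [[-0.019, -1.0, -0.024, 0.02], [0.987, -0.023, 0.157, -0.468], [-0.157, -0.021, 0.987, -0.972], [0.0, 0.0, 0.0, 1.0]]}
{'time': 0.1, 'q': array([ 9.78528146e-01,  5.28385926e-01,  1.43375891e+00, -2.28552589e-05,
        1.18141018e+00, -1.78536832e-01]), 'joint_velocities': array([-1.37981758e-03, -1.85253853e-03, -2.25907591e-03, -1.97472692e-03,
       -1.05322289e-03, -9.78885624e-05]), 'joint_torque': array([-4.28335716e-04, -4.40985060e+01, -1.77150357e+01,  6.34600315e-02,
        5.33483410e-02, -2.06549623e-05]), 'position': array([0.25089594, 0.5717139 , 0.22166653]), 'tool_rot': array([ 2.05389059e-01,  9.78679913e-01, -9.13180482e-04, -3.59064358e-04]), 'ft_force': array([-0.2501512 ,  0.68477318, -0.44403486]), 'moment': array([-0.06214046, -0.01703922,  0.04529426]), 'grip_force': 0.0, 'grip_width': 0.08722437598450564}
```

View pics/scene0.png

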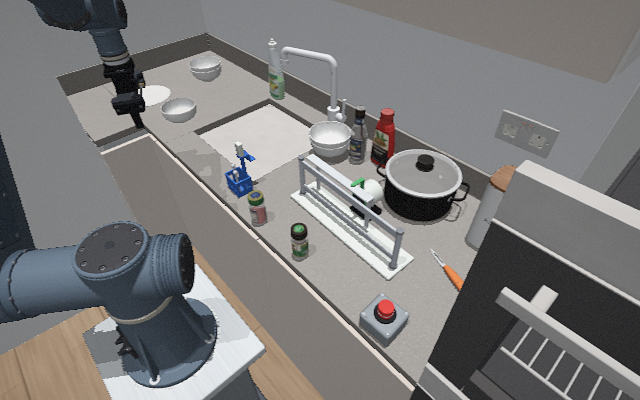

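View pics/top0.png

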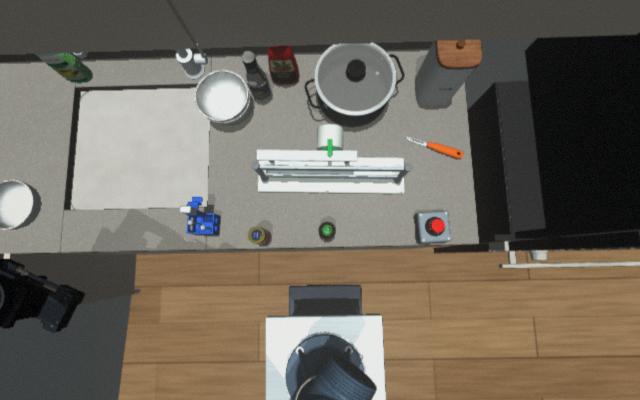

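The pictures show the basket at top (202,218) to the left, the rail at cols 256–409, the pointer at (330,147), the button at (436,226), and the jars at (257,235) and (327,231).

```bash
python3 - <<'E'
from h import *
p,X=cloud('top0')
a=cv2.resize(p[180:250,170:240],None,fx=8,fy=8,interpolation=cv2.INTER_CUBIC)
q,Y=cloud('scene0')
b=cv2.resize(q[130:210,215:265],None,fx=7,fy=7,interpolation=cv2.INTER_CUBIC)
im=np.zeros((560,560+350,3),np.uint8); im[:,:560]=a; im[:,560:]=b
cv2.imwrite('pics/c1.png',cv2.resize(im,(790,486))[:,:,::-1])
c=cv2.resize(p[135:205,245:420],None,fx=4.5,fy=4.5,interpolation=cv2.INTER_CUBIC)
cv2.imwrite('pics/c2.png',c[:,:,::-1])
def stat(n,P,Z,c,lo,hi,zl,zh,box):
    m=np.zeros(P.shape[:2],bool); m[box[0]:box[1],box[2]:box[3]]=1
    m&=(P>=lo).all(-1)&(P<=hi).all(-1)&(Z[...,2]>zl)&(Z[...,2]<zh)
    print(n,m.sum(),np.round(np.median(Z[m],0),4),np.round(Z[m].min(0),3),np.round(Z[m].max(0),3))
h=cv2.cvtColor(p,cv2.COLOR_RGB2HSV);hs=cv2.cvtColor(q,cv2.COLOR_RGB2HSV)
for P,Z,nm,bx in((h,X,'top',[(205,245,420,450),(130,165,315,345),(185,245,175,230),(215,250,240,275),(215,250,310,345)]),(hs,Y,'scene',[(290,330,365,405),(170,200,345,370),(140,200,220,265),(185,230,245,275),(215,265,285,315)])):
    stat(nm+' red',P,Z,0,(0,150,120),(6,255,255),.07,.1,bx[0])
    stat(nm+' green',P,Z,0,(45,120,60),(80,255,255),.1,.3,bx[1])
    stat(nm+' blue',P,Z,0,(105,150,60),(128,255,255),.0,.3,bx[2])
    stat(nm+' bluehi',P,Z,0,(105,150,60),(128,255,255),.1,.14,bx[2])
    stat(nm+' block',P,Z,0,(0,0,0),(180,255,255),.165,.18,bx[2])
    stat(nm+' jarL',P,Z,0,(0,0,0),(180,255,255),.095,.115,bx[3])
    stat(nm+' jarR',P,Z,0,(0,0,0),(180,255,255),.095,.115,bx[4])
# rail bar and posts: top
for P,Z in((p,X),(q,Y)):
  for zl,zh in((.149,.16),(.139,.148)):
    m=(Z[...,2]>zl)&(Z[...,2]<zh)&(Z[...,0]>.45)&(Z[...,0]<.7)&(abs(Z[...,1])<.26)
    W=Z[m]; 
    for y in np.arange(-.26,.26,.04):
        s=W[(W[:,1]>y)&(W[:,1]<y+.04)]
        if len(s): print(zl,round(y,2),len(s),np.round(np.percentile(s[:,0],[0,25,50,75,100]),3),np.round([s[:,1].min(),s[:,1].max()],3))
E
```

```text
top red 145 [ 0.3834 -0.3012  0.0813] [ 0.366 -0.319  0.071] [ 0.4   -0.284  0.086]
top green 73 [ 0.5804 -0.0248  0.1501] [ 0.559 -0.036  0.1  ] [ 0.601 -0.012  0.153]
top blue 463 [0.4147 0.3265 0.0173] [0.377 0.29  0.   ] [0.469 0.363 0.131]
top bluehi 77 [0.4488 0.3212 0.1261] [0.418 0.311 0.1  ] [0.469 0.336 0.131]
top block 76 [0.4279 0.325  0.1725] [0.42  0.313 0.166] [0.436 0.338 0.175]
top jarL 247 [0.3659 0.1653 0.1049] [0.344 0.144 0.095] [0.387 0.187 0.109]
top jarR 231 [ 0.3751 -0.0146  0.1049] [ 0.355 -0.035  0.096] [0.396 0.006 0.111]
scene red 189 [ 0.3811 -0.306   0.0822] [ 0.367 -0.322  0.071] [ 0.4   -0.288  0.085]
scene green 60 [ 0.5887 -0.0293  0.1506] [ 0.558 -0.035  0.118] [ 0.602 -0.023  0.154]
scene blue 556 [0.4139 0.3144 0.0455] [0.376 0.162 0.001] [0.47  0.363 0.14 ]
scene bluehi 73 [0.4457 0.3141 0.1207] [0.378 0.162 0.1  ] [0.468 0.334 0.131]
scene block 39 [0.4277 0.318  0.1727] [0.422 0.308 0.165] [0.436 0.334 0.176]
scene jarL 177 [0.3665 0.1605 0.1053] [0.346 0.14  0.095] [0.391 0.186 0.109]
scene jarR 213 [ 0.3749 -0.0211  0.1054] [ 0.357 -0.039  0
[... 1353 characters left out ...]
538 0.541 0.547] [0.15 0.17]
0.139 -0.26 9 [0.517 0.518 0.52  0.522 0.525] [-0.229 -0.223]
0.139 -0.22 51 [0.517 0.521 0.523 0.525 0.53 ] [-0.22 -0.18]
0.139 -0.18 59 [0.521 0.523 0.524 0.527 0.53 ] [-0.18 -0.14]
0.139 -0.14 51 [0.522 0.525 0.526 0.528 0.532] [-0.138 -0.101]
0.139 -0.1 165 [0.524 0.532 0.552 0.562 0.575] [-0.098 -0.061]
0.139 -0.06 151 [0.526 0.532 0.553 0.563 0.602] [-0.06 -0.02]
0.139 -0.02 149 [0.527 0.533 0.554 0.564 0.578] [-0.02  0.02]
0.139 0.02 136 [0.529 0.536 0.557 0.568 0.578] [0.02 0.06]
0.139 0.06 128 [0.531 0.538 0.558 0.568 0.579] [0.06 0.1 ]
0.139 0.1 119 [0.532 0.538 0.559 0.57  0.583] [0.1   0.139]
0.139 0.14 56 [0.531 0.537 0.559 0.572 0.582] [0.14  0.162]
```

View pics/c1.png

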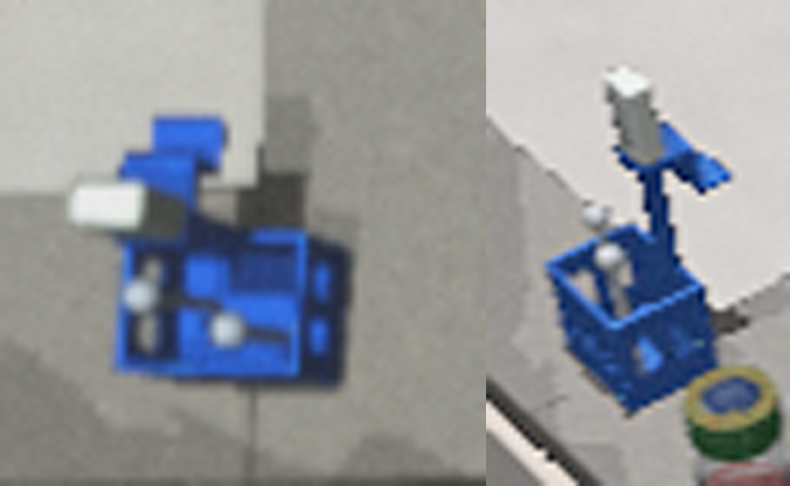

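View pics/c2.png

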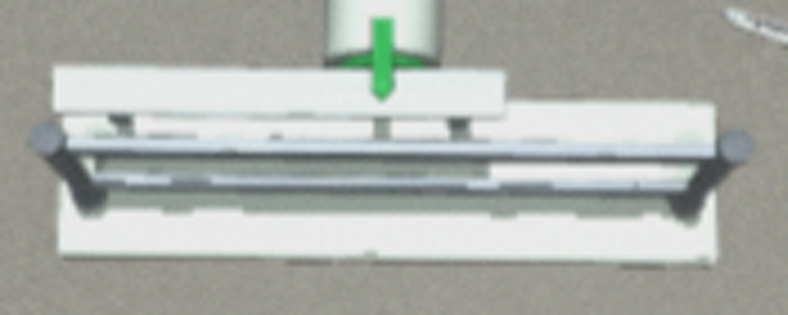

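The crops show the basket upright and nearly square to the world, with the grip block at (0.428, 0.32) and its top at z = 0.173. The bar runs from (0.522, -0.22) to (0.537, 0.16), so the rail's yaw is about -0.039. I'll move above the basket now.

arm_command:
  deltas: [1, 0, 0, 0, -0.138, 1, 0, 0, 0, -0.138, 1, 0, 0, 0, -0.138, 1, -0.022, -0.031, -0.004, 0, 1, -0.022, -0.031, -0.004, 0, 1, -0.022, -0.031, -0.004, 0, 1, -0.022, -0.031, -0.004, 0, 1, -0.022, -0.031, -0.004, 0, 1, -0.022, -0.031, -0.004, 0, 1, -0.022, -0.031, -0.004, 0, 1, -0.022, -0.031, -0.004, 0]
  newtons: 30

```text
time: 1.48
position: [0.4276, 0.3231, 0.2543]
tool_rot: [-0.0, 1.0, -0.0, -0.0]
ft_force: [0.3, -0.1, 0.1]
grip_width: 0.0869
grip_force: 0.0
```

arm_command:
  deltas: [1, 0, 0, 0, 0, 1, 0, 0, 0, 0]

```text
time: 1.72
position: [0.4268, 0.3243, 0.2542]
tool_rot: [0.0, 1.0, 0.0, -0.001]
ft_force: [-0.9, 0.5, -0.0]
grip_width: 0.0868
grip_force: 0.0
```

```bash
python3 - <<'E'
from h import *
o=status.get_obs();print(o['position'],o['tool_rot'],o['time'])
shot('wrist','w1'); p,X=cloud('w1')
m=(X[...,2]>.165)&(X[...,2]<.18)&(np.hypot(X[...,0]-.428,X[...,1]-.32)<.03)
W=X[m];print(m.sum(),np.median(W,0),W.min(0),W.max(0))
print(cv2.minAreaRect((W[:,:2]*1000).astype(np.float32)))
h=cv2.cvtColor(p,cv2.COLOR_RGB2HSV)
b=((h>=(105,120,40))&(h<=(128,255,255))).all(-1)&(X[...,2]<.3)
for zl,zh in((.05,.07),(.09,.11),(.122,.135)):
    W=X[b&(X[...,2]>zl)&(X[...,2]<zh)]
    if len(W)>10: print(zl,len(W),np.percentile(W,[2,98],axis=0).round(3).tolist(),cv2.minAreaRect((W[:,:2]*1000).astype(np.float32)))
E
```

```text
[0.42678133 0.32434509 0.25419017] [ 1.62286075e-04  9.99999798e-01  2.19342681e-05 -6.13966374e-04] 1.725
502 [0.42837956 0.32724999 0.17289779] [0.42105313 0.3143926  0.16519935] [0.43765254 0.3401707  0.17498554]
((429.42462158203125, 327.3143310546875), (25.79292869567871, 16.573699951171875), 89.47584533691406)
0.05 612 [[0.378, 0.293, 0.051], [0.432, 0.363, 0.066]] ((405.2245788574219, 328.17181396484375), (71.14207458496094, 54.95293045043945), 87.52991485595703)
0.09 399 [[0.357, 0.158, 0.099], [0.469, 0.337, 0.107]] ((414.2587890625, 247.8074493408203), (203.00047302246094, 69.39199829101562), 73.5699234008789)
0.122 116 [[0.419, 0.315, 0.123], [0.453, 0.34, 0.129]] ((436.7244567871094, 326.69140625), (25.718942642211914, 33.99884796142578), 87.06930541992188)
```

View pics/w1.png

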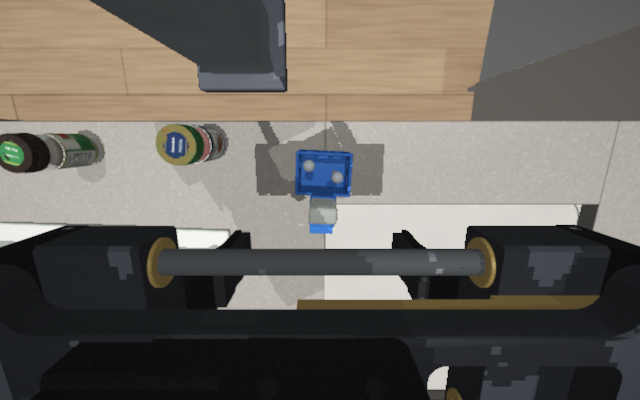

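The wrist view confirms the grip block at pixel (322,212), world (0.429, 0.327), yaw about -0.03. The jars are at (180,145) and (22,152), clear of the descent. I'll go down and grasp.

arm_command:
  deltas: [1, -0.002, 0.003, 0.02, 0.035, 1, 0, 0, 0.032, 0, 1, 0, 0, 0.032, 0, 1, 0, 0, 0.032, 0, 1, 0, 0, 0, 0, -1, 0, 0, 0, 0, -1, 0, 0, 0, 0, -1, 0, 0, 0, 0, -1, 0, 0, 0, 0, -1, 0, 0, 0, 0, -1, 0, 0, 0, 0]
  newtons: 30

```text
time: 3.15
position: [0.4293, 0.3272, 0.1386]
tool_rot: [0.017, 1.0, -0.0, -0.0]
ft_force: [1.0, 0.8, -0.8]
grip_width: 0.0354
grip_force: 0.0
```

arm_command:
  deltas: [-1, 0, 0, 0, 0, -1, 0, 0, 0, 0, -1, 0, 0, 0, 0, -1, 0, 0, 0, 0, -1, 0, 0, -0.02, 0, -1, 0, 0, -0.03, 0, -1, 0, 0, -0.03, 0, -1, 0, 0, -0.03, 0, -1, 0, 0, -0.03, 0, -1, 0, 0, 0, 0]

```text
time: 4.4
position: [0.4305, 0.328, 0.2805]
tool_rot: [0.017, 1.0, 0.001, 0.002]
ft_force: [-0.0, -0.0, -1.6]
grip_width: 0.026
grip_force: 29.9
```

arm_command:
  deltas: [-1, -0.005, -0.02, 0, 0, -1, -0.007, -0.035, 0, 0, -1, -0.007, -0.035, 0, 0, -1, -0.007, -0.035, 0, 0, -1, -0.007, -0.035, 0, 0, -1, -0.007, -0.035, 0, 0, -1, -0.007, -0.035, 0, 0, -1, -0.007, -0.035, 0, 0]

```text
time: 5.4
position: [0.473, 0.0596, 0.2767]
tool_rot: [0.017, 1.0, 0.0, -0.002]
ft_force: [0.9, -0.2, -1.4]
grip_width: 0.0258
grip_force: 29.9
```

arm_command:
  deltas: [-1, -0.007, -0.035, 0, 0, -1, -0.007, -0.035, 0, 0, -1, -0.007, -0.035, 0, 0, -1, -0.007, -0.035, 0, 0, -1, -0.007, -0.035, 0, 0, -1, -0.007, -0.035, 0, 0, -1, -0.005, -0.02, 0, 0, -1, 0, 0, 0, 0, -1, 0, 0, 0, 0]

```text
time: 6.52
position: [0.5123, -0.1695, 0.2779]
tool_rot: [0.017, 1.0, 0.001, -0.001]
ft_force: [0.3, -0.2, -1.3]
grip_width: 0.0261
grip_force: 29.9
```

```bash
python3 - <<'E'
from h import *
o=status.get_obs();print(o['position'],o['tool_rot'],o['time'])
shot('wrist','w2'); shot('scene','s2'); shot('top','t2')
a=cv2.imread('pics/w2.png')[150:300,200:440];b=cv2.imread('pics/s2.png')[130:280,270:510]
cv2.imwrite('pics/c3.png',np.vstack([cv2.resize(i,(480,300),interpolation=cv2.INTER_CUBIC) for i in(a,b)]))
p,X=cloud('s2')
h=cv2.cvtColor(p,cv2.COLOR_RGB2HSV)
b=((h>=(105,120,40))&(h<=(128,255,255))).all(-1)&(X[...,1]<-.08)&(X[...,1]>-.24)
for zl,zh in((.1,.185),(.185,.21),(.228,.25),(.255,.275)):
  for f in('s2','t2','w2'):
    p,X=cloud(f);h=cv2.cvtColor(p,cv2.COLOR_RGB2HSV)
    b=((h>=(105,120,40))&(h<=(128,255,255))).all(-1)&(X[...,1]<-.08)&(X[...,1]>-.24)
    W=X[b&(X[...,2]>zl)&(X[...,2]<zh)]
    if len(W)>10: print(f,zl,len(W),np.percentile(W,[2,98],axis=0).round(3).tolist())
# pointer via any
for f in('s2','t2','w2'):
    p,X=cloud(f);h=cv2.cvtColor(p,cv2.COLOR_RGB2HSV)
    g=((h>=(45,120,60))&(h<=(80,255,255))).all(-1)&(X[...,0]>.54)&(X[...,0]<.62)&(abs(X[...,1])<.1)&(X[...,2]>.146)&(X[...,2]<.156)
    W=X[g]
    if len(W): print(f,'ptr',len(W),W.min(0).round(3),W.max(0).round(3),W.mean(0).round(4))
E
```

```text
[ 0.51232214 -0.16949025  0.27787065] [ 1.71557689e-02  9.99851998e-01  9.36480014e-04 -8.85336505e-04] 6.525
s2 0.1 586 [[0.461, -0.207, 0.143], [0.516, -0.136, 0.184]]
w2 0.1 3023 [[0.461, -0.201, 0.144], [0.514, -0.134, 0.182]]
s2 0.185 394 [[0.46, -0.207, 0.186], [0.516, -0.135, 0.208]]
w2 0.185 1633 [[0.461, -0.203, 0.186], [0.516, -0.133, 0.207]]
s2 0.228 113 [[0.513, -0.186, 0.229], [0.553, -0.159, 0.25]]
w2 0.228 42 [[0.476, -0.185, 0.228], [0.514, -0.145, 0.231]]
s2 0.255 54 [[0.503, -0.185, 0.256], [0.533, -0.16, 0.269]]
w2 0.255 257 [[0.503, -0.181, 0.262], [0.507, -0.155, 0.269]]
s2 ptr 44 [ 0.558 -0.035  0.147] [ 0.603 -0.022  0.153] [ 0.5791 -0.0288  0.1508]
t2 ptr 62 [ 0.559 -0.032  0.146] [ 0.598 -0.021  0.155] [ 0.5795 -0.0257  0.15  ]
```

View pics/c3.png

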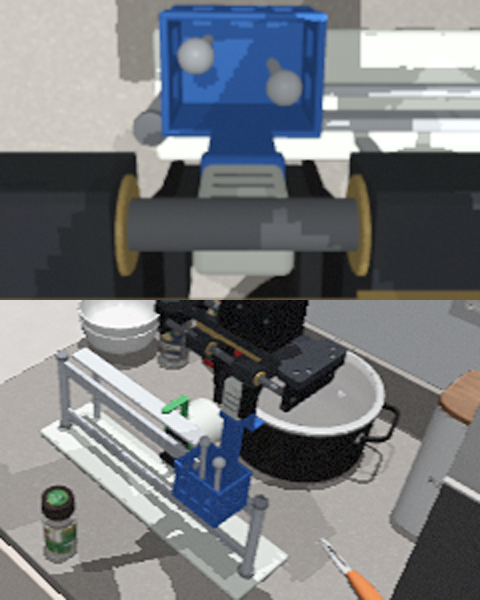

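The basket is held upright above the open end, close to the right post. Slot and bar agree in x to about 1 mm. I'll shift 15 mm left and lower.

arm_command:
  deltas: [-1, 0, 0.015, 0, 0, -1, 0, 0, 0.02, 0, -1, 0, 0, 0.025, 0, -1, 0, 0, 0.025, 0, -1, 0, 0, 0.02, 0, -1, 0, 0, 0.012, 0, -1, 0, 0, 0.008, 0, -1, 0, 0, 0, 0, -1, 0, 0, 0, 0]

```text
time: 7.8
position: [0.5141, -0.1561, 0.1692]
tool_rot: [0.017, 1.0, -0.0, 0.001]
ft_force: [-0.3, 0.3, -1.8]
grip_width: 0.0257
grip_force: 29.9
```

```bash
python3 - <<'E'
from h import *
for f,n in(('s3','scene'),('w3','wrist')):
    shot(n,f)
o=status.get_obs();print(o['position'],o['tool_rot'],o['ft_force'],o['moment'],o['time'])
for f in('s3','w3'):
  p,X=cloud(f);h=cv2.cvtColor(p,cv2.COLOR_RGB2HSV)
  b=((h>=(105,120,40))&(h<=(128,255,255))).all(-1)&(X[...,1]<-.08)&(X[...,1]>-.24)
  for zl,zh in((.02,.065),(.065,.1),(.115,.13),(.14,.155)):
    W=X[b&(X[...,2]>zl)&(X[...,2]<zh)]
    if len(W)>10: print(f,zl,len(W),np.percentile(W,[2,98],axis=0).round(3).tolist())
E
```

```text
[ 0.51401979 -0.15620442  0.16922859] [ 1.74551209e-02  9.99847355e-01 -3.46069496e-04  6.82772415e-04] [ 0.31738993  0.68615638 -1.70167028] [ 0.02927819 -0.00978187  0.01927638] 7.9
s3 0.02 388 [[0.463, -0.194, 0.034], [0.518, -0.123, 0.064]]
s3 0.065 393 [[0.462, -0.194, 0.066], [0.518, -0.122, 0.096]]
s3 0.115 37 [[0.48, -0.179, 0.115], [0.518, -0.146, 0.129]]
s3 0.14 22 [[0.506, -0.173, 0.14], [0.538, -0.15, 0.155]]
w3 0.02 2760 [[0.463, -0.188, 0.035], [0.516, -0.121, 0.063]]
w3 0.065 1875 [[0.462, -0.19, 0.067], [0.518, -0.12, 0.096]]
w3 0.115 99 [[0.478, -0.171, 0.115], [0.516, -0.132, 0.122]]
w3 0.14 33 [[0.504, -0.167, 0.153], [0.506, -0.144, 0.155]]
```

The hook is over the bar, 5 mm up and with no contact force. I'll lower 3 mm and slide 132 mm to the mark.

arm_command:
  deltas: [-1, 0.0005, 0, 0.003, 0, -1, 0, 0.006, 0, 0, -1, 0, 0.012, 0, 0, -1, 0, 0.014, 0, 0, -1, 0, 0.014, 0, 0, -1, 0, 0.014, 0, 0, -1, 0, 0.014, 0, 0, -1, 0, 0.014, 0, 0, -1, 0, 0.014, 0, 0, -1, 0, 0.014, 0, 0, -1, 0, 0.01, 0, 0, -1, 0, 0.006, 0, 0]

```text
time: 9.4
position: [0.5176, -0.0233, 0.1655]
tool_rot: [0.017, 1.0, -0.0, -0.0]
ft_force: [-0.5, -0.3, -2.2]
grip_width: 0.0258
grip_force: 29.9
```

arm_command:
  deltas: [-1, 0, 0, 0, 0, -1, 0, 0, 0, 0]

```text
time: 9.65
position: [0.5178, -0.0243, 0.1656]
tool_rot: [0.018, 1.0, -0.0, 0.0]
ft_force: [1.0, -0.5, -1.5]
grip_width: 0.0261
grip_force: 29.9
```

```bash
python3 - <<'E'
from h import *
for f,n in(('s4','scene'),('w4','wrist'),('t4','top')):
    shot(n,f)
o=status.get_obs();print(o['position'],o['tool_rot'],o['ft_force'],o['time'])
for f in('s4','w4','t4'):
  p,X=cloud(f);h=cv2.cvtColor(p,cv2.COLOR_RGB2HSV)
  b=((h>=(105,120,40))&(h<=(128,255,255))).all(-1)&(X[...,1]<.05)&(X[...,1]>-.1)&(X[...,0]>.45)
  for zl,zh in((.02,.065),(.065,.1),(.115,.13),(.14,.155)):
    W=X[b&(X[...,2]>zl)&(X[...,2]<zh)]
    if len(W)>10: print(f,zl,len(W),np.percentile(W,[2,98],axis=0).round(3).tolist())
  g=((h>=(45,120,60))&(h<=(80,255,255))).all(-1)&(X[...,0]>.54)&(X[...,0]<.62)&(abs(X[...,1])<.1)&(X[...,2]>.146)&(X[...,2]<.156)
  W=X[g]
  if len(W): print(f,'ptr',len(W),W.min(0).round(3),W.max(0).round(3),W.mean(0).round(4))
a=cv2.imread('pics/s4.png')[130:260,270:440]
cv2.imwrite('pics/c4.png',cv2.resize(a,(680,520),interpolation=cv2.INTER_CUBIC))
E
```

```text
[ 0.51768994 -0.02441298  0.16555451] [ 1.77044462e-02  9.99843262e-01 -5.35422565e-05  2.55224029e-05] [ 0.40169988  0.00916207 -1.73831368] 9.8
s4 0.02 343 [[0.466, -0.062, 0.03], [0.521, 0.008, 0.064]]
s4 0.065 323 [[0.466, -0.062, 0.066], [0.521, 0.009, 0.097]]
s4 0.115 34 [[0.518, -0.041, 0.115], [0.556, -0.014, 0.13]]
s4 0.14 33 [[0.509, -0.041, 0.14], [0.539, -0.013, 0.154]]
s4 ptr 6 [ 0.559 -0.028  0.148] [ 0.565 -0.025  0.152] [ 0.5616 -0.0266  0.1494]
w4 0.02 2844 [[0.467, -0.056, 0.031], [0.52, 0.01, 0.062]]
w4 0.065 1842 [[0.466, -0.058, 0.067], [0.521, 0.012, 0.097]]
w4 0.115 51 [[0.482, -0.04, 0.115], [0.519, -0.001, 0.118]]
w4 0.14 173 [[0.508, -0.036, 0.15], [0.514, -0.01, 0.155]]
w4 ptr 120 [ 0.556 -0.03   0.146] [ 0.563 -0.019  0.152] [ 0.5597 -0.0249  0.1501]
```

View pics/c4.png

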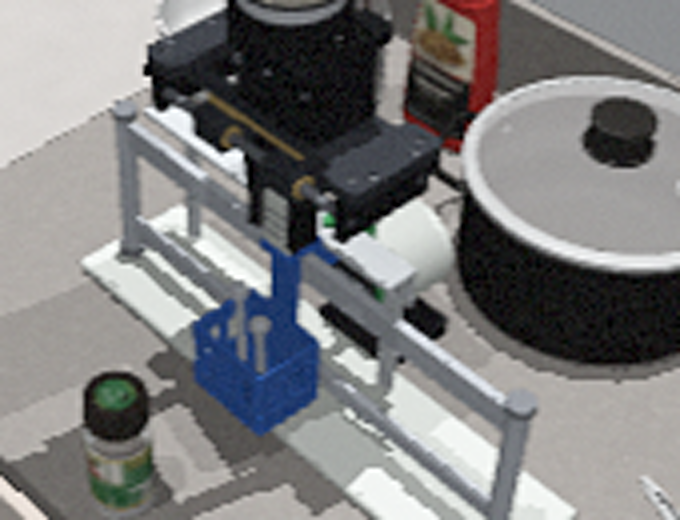

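The basket is on the bar under the pointer, with the wrist view putting the hook at y -0.023 and the mark at -0.024. I'll lower 2 mm and let go.

arm_command:
  deltas: [-1, 0, 0, 0.002, 0, -1, 0, 0, 0, 0, 0.2, 0, 0, 0, 0, 0.2, 0, 0, 0, 0, 0.2, 0, 0, 0, 0, 0.2, 0, 0, 0, 0, 0.2, 0, 0, 0, 0, 0.2, 0, 0, 0, 0, 0.2, 0, 0, 0, 0, 0.2, 0, 0, -0.01, 0, 0.2, 0, 0, -0.02, 0, 0.2, 0, 0, -0.03, 0]

```text
time: 11.3
position: [0.5171, -0.0239, 0.2241]
tool_rot: [0.017, 1.0, 0.0, -0.001]
ft_force: [0.3, 0.4, -0.6]
grip_width: 0.0522
grip_force: 0.0
```

arm_command:
  deltas: [-1, 0, 0, -0.03, 0, -1, 0, 0, -0.03, 0, -1, 0, 0, 0, 0, -1, 0, 0, 0, 0]

```text
time: 11.8
position: [0.517, -0.0238, 0.2831]
tool_rot: [0.017, 1.0, 0.0, -0.0]
ft_force: [-0.6, 0.8, -0.5]
grip_width: 0.0198
grip_force: 0.0
```

```bash
python3 - <<'E'
from h import *
for f,n in(('s5','scene'),('w5','wrist')):
    shot(n,f)
o=status.get_obs();print(o['position'],o['tool_rot'],o['ft_force'],o['q'],o['time'])
for f in('s5','w5'):
  p,X=cloud(f);h=cv2.cvtColor(p,cv2.COLOR_RGB2HSV)
  b=((h>=(105,120,40))&(h<=(128,255,255))).all(-1)&(X[...,1]<.05)&(X[...,1]>-.1)&(X[...,0]>.45)
  for zl,zh in((.02,.065),(.065,.1),(.115,.13),(.14,.155)):
    W=X[b&(X[...,2]>zl)&(X[...,2]<zh)]
    if len(W)>10: print(f,zl,len(W),np.percentile(W,[2,98],axis=0).round(3).tolist())
  g=((h>=(45,120,60))&(h<=(80,255,255))).all(-1)&(X[...,0]>.54)&(X[...,0]<.62)&(abs(X[...,1])<.1)&(X[...,2]>.146)&(X[...,2]<.156)
  W=X[g]
  if len(W): print(f,'ptr',len(W),W.min(0).round(3),W.max(0).round(3),W.mean(0).round(4))
  m=(X[...,2]>.185)&(X[...,2]<.203)&(np.hypot(X[...,0]-.517,X[...,1]+.024)<.03)
  if m.any():print('block',X[m].mean(0),X[m].min(0),X[m].max(0))
a=cv2.imread('pics/w5.png')
b=cv2.resize(cv2.imread('pics/s5.png')[130:260,270:440],(523,400))
cv2.imwrite('pics/c5.png',np.vstack([cv2.resize(a,(480,300)),cv2.resize(b,(480,300))]))
E
```

```text
[ 0.51671238 -0.02376419  0.28234032] [ 1.74079103e-02  9.99847516e-01  3.28924652e-04 -1.34178687e-03] [0.67809109 0.60767495 0.10664269] [-2.62226339e-01  3.12137845e-01  1.62238491e+00 -1.30504613e-05
  1.20983290e+00 -1.79820043e+00] 11.9
s5 0.02 361 [[0.47, -0.062, 0.026], [0.525, 0.008, 0.065]]
s5 0.065 293 [[0.469, -0.062, 0.066], [0.524, 0.009, 0.096]]
s5 0.115 36 [[0.51, -0.043, 0.116], [0.556, -0.014, 0.129]]
s5 0.14 47 [[0.509, -0.04, 0.14], [0.54, -0.014, 0.154]]
s5 ptr 45 [ 0.557 -0.036  0.148] [ 0.601 -0.022  0.154] [ 0.5792 -0.0285  0.1509]
block [ 0.51399213 -0.0281333   0.19461999] [ 0.50761213 -0.03987632  0.18507001] [ 0.5229044  -0.01389699  0.2002659 ]
w5 0.02 1409 [[0.477, -0.055, 0.027], [0.523, 0.01, 0.063]]
w5 0.065 602 [[0.468, -0.058, 0.069], [0.524, 0.012, 0.085]]
w5 0.115 44 [[0.55, -0.037, 0.125], [0.552, -0.012, 0.127]]
w5 0.14 155 [[0.508, -0.037, 0.149], [0.541, -0.011, 0.154]]
w5 ptr 115 [ 0.556 -0.03   0.147] [ 0.571 -0.02   0.152] [ 0.5642 -0.0252  0.1504]
block [ 0.51488516 -0.02322027  0.1964032 ] [ 0.50772001 -0.0361002   0.18539756] [ 0.52412845 -0.0099476   0.19937348]
```

View pics/c5.png

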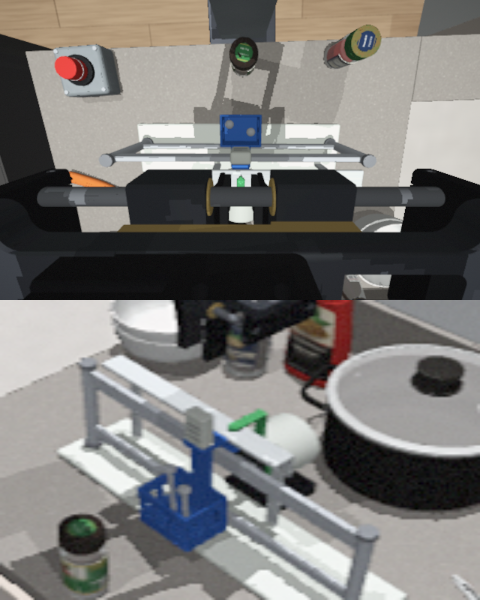

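The basket hangs free, leaning slightly, in line with the pointer. Next is the button, seen at the upper left of the wrist view.

arm_command:
  deltas: [-1, 0.0125, -0.0284, 0, 0, -1, 0.0125, -0.0284, 0, 0, -1, 0.0125, -0.0284, 0, 0, -1, 0.0125, -0.0284, 0, 0, -1, 0.0125, -0.0284, 0, 0, -1, 0.0125, -0.0284, 0, 0, -1, 0.0125, -0.0284, 0, 0, -1, 0.0125, -0.0284, 0, 0, -1, 0.0125, -0.0284, 0, 0, -1, 0.0125, -0.0284, 0, 0, -1, 0, 0, 0.04, 0, -1, 0, 0, 0.04, 0]
  newtons: 30

```text
time: 13.4
position: [0.3823, -0.3038, 0.202]
tool_rot: [0.018, 1.0, 0.0, -0.0]
ft_force: [1.1, -0.4, -1.0]
grip_width: 0.0007
grip_force: 0.0
```

arm_command:
  deltas: [-1, 0, 0, 0.04, 0, -1, 0, 0, 0.03, 0, -1, 0, 0, 0, 0, -1, 0, 0, 0, 0, -1, 0, 0, 0, 0]

```text
time: 14.02
position: [0.3835, -0.3042, 0.1347]
tool_rot: [0.017, 1.0, -0.001, 0.001]
ft_force: [0.5, -0.5, 0.5]
grip_width: 0.0004
grip_force: 0.0
```

```bash
python3 - <<'E'
from h import *
for f,n in(('s6','scene'),('w6','wrist'),('t6','top')):
    shot(n,f)
o=status.get_obs();print(o['position'],o['tool_rot'],o['ft_force'],o['grip_width'],o['time'])
for f in('s6','w6','t6'):
  p,X=cloud(f);h=cv2.cvtColor(p,cv2.COLOR_RGB2HSV)
  r=((h[...,0]<7)|(h[...,0]>174))&(h[...,1]>120)&(h[...,2]>80)&(np.hypot(X[...,0]-.382,X[...,1]+.303)<.04)
  for zl,zh in((.05,.079),(.079,.086)):
    W=X[r&(X[...,2]>zl)&(X[...,2]<zh)]
    if len(W): print(f,len(W),np.median(W,0).round(4),W.min(0).round(3),W.max(0).round(3))
E
```

```text
[ 0.38326276 -0.30392137  0.13454445] [ 1.73510177e-02  9.99848875e-01 -8.31851214e-04  6.91601572e-04] [-0.63063433  0.31680392 -0.80207167] 0.0002911136999007643 14.175
s6 61 [ 0.3708 -0.3103  0.0699] [ 0.367 -0.323  0.054] [ 0.389 -0.281  0.079]
s6 179 [ 0.3827 -0.3051  0.0824] [ 0.367 -0.322  0.079] [ 0.4   -0.289  0.085]
w6 132 [ 0.368  -0.3037  0.0725] [ 0.366 -0.323  0.055] [ 0.392 -0.289  0.079]
w6 1026 [ 0.3794 -0.3025  0.0821] [ 0.366 -0.32   0.079] [ 0.392 -0.286  0.084]
```

arm_command:
  deltas: [-1, 0, 0, 0.02, 0, -1, 0, 0, 0.02, 0, -1, 0, 0, 0.01, 0, -1, 0, 0, 0.005, 0, -1, 0, 0, 0.005, 0, -1, 0, 0, 0, 0, -1, 0, 0, 0, 0, -1, 0, 0, 0, 0]

```text
time: 15.18
position: [0.3828, -0.3034, 0.0747]
tool_rot: [0.017, 1.0, -0.0, 0.0]
ft_force: [-0.8, 0.7, 8.0]
grip_width: 0.0005
grip_force: 3.7
```

arm_command:
  deltas: [-1, 0, 0, 0.0025, 0, -1, 0, 0, 0, 0, -1, 0, 0, 0, 0, -1, 0, 0, 0, 0]

```text
time: 15.68
position: [0.3828, -0.3034, 0.0723]
tool_rot: [0.017, 1.0, -0.0, 0.0]
ft_force: [-2.3, 2.4, 8.3]
grip_width: 0.0006
grip_force: 4.3
```

```bash
python3 - <<'E'
from h import *
for f,n in(('s7','scene'),('w7','wrist')): shot(n,f)
o=status.get_obs();print(o['position'],o['ft_force'],o['grip_force'],o['time'])
for f in('s7','w7'):
  p,X=cloud(f);h=cv2.cvtColor(p,cv2.COLOR_RGB2HSV)
  r=((h[...,0]<7)|(h[...,0]>174))&(h[...,1]>120)&(h[...,2]>80)&(np.hypot(X[...,0]-.382,X[...,1]+.303)<.03)
  W=X[r&(X[...,2]>.065)]; print(f,len(W),np.percentile(W[:,2],[50,75,90]).round(4))
  m=(X[...,2]>.19)&(X[...,2]<.203)&(np.hypot(X[...,0]-.517,X[...,1]+.024)<.03)
  if m.any():print('block',X[m].mean(0))
  
a=cv2.imread('pics/s7.png'); cv2.imwrite('pics/c7.png',np.hstack([cv2.resize(a[i:i+60,j:j+60],(390,390),interpolation=cv2.INTER_CUBIC) for i,j in((285,355),(160,310))]))
E
```

```text
[ 0.38279812 -0.30341837  0.07235687] [-1.13285848  1.46351553  8.68291347] 4.2631465452723205 15.775
s7 73 [0.0715 0.0727 0.0735]
w7 342 [0.0713 0.0721 0.0725]
```

View pics/c7.png

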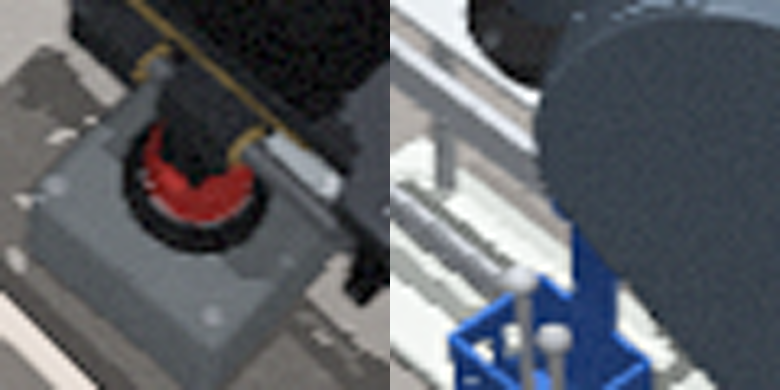

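The white ring is level with the collar: plunger top 0.072, pushed in with about 9 N. The basket is still hanging on the rail.

```bash
python3 -c "
from rig import order
print(order.hand_in())"
```

```text
the job is handed in; nothing more can be done
None
```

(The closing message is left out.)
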